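# Weed out the binding castors for the record rack

## Task

The three castors standing wheel-up on the sloping fitting board are meant for a rolling record rack. Turn each wheel on its axle, put every castor whose wheel drags or catches into the grey scrap tub, and leave every castor that runs freely seated in its pocket, its wheel turned by hand so that the raised rib on the tread is clearly off the top. Do not disturb the other things on the counter.

Things in the scene. Friction and masses are not known exactly. Their poses are not given: they have to be found in the camera images.
- castor_a_axle (a point): Castor standing wheel-up in a pocket, all three look alike. Point: middle of the wheel's axle, 62 mm from the plate's underside. z: away from the plate (square to the slope, 30 deg off vertical towards the robot); x: along the axle, up the slope; y: across the slope. Wheel 90 mm diameter, 26 mm wide, grey hub, rubber tread; loose castor, about 0.5 kg, lifts out along z.
- castor_a_wheel (a joint): Turn of its wheel, rad, signed, counts whole turns. At 0 the raised rib across the tread (22 x 9 mm, 4.5 mm high) is at the top; starts within 0.1 of 0. Positive: the top moves to castor -y. A sound wheel turns on and on with under 1 N at the rim; a faulty one either drags at once (over 8 N at the rim) or runs freely for some 13 deg either side of 0, then stops dead; neither passes 0.3.
- castor_a: The same castor, 107 mm tall; origin at the centre of the plate's underside, same axes. Plate 100 (x) x 80 (y) x 6 mm. Two fork cheeks, each 20 mm wide in y, outer faces 38 mm apart, end 10 mm beyond the axle; from there to 45 mm beyond the axle (z) the wheel is bare and its rim can be pinched across its 26 mm width.
- castor_b_axle (a point): Castor standing wheel-up in a pocket, all three look alike. Point: middle of the wheel's axle, 62 mm from the plate's underside. z: away from the plate (square to the slope, 30 deg off vertical towards the robot); x: along the axle, up the slope; y: across the slope. Wheel 90 mm diameter, 26 mm wide, grey hub, rubber tread; loose castor, about 0.5 kg, lifts out along z.
- castor_b_wheel (a joint): Turn of its wheel, rad, signed, counts whole turns. At 0 the raised rib across the tread (22 x 9 mm, 4.5 mm high) is at the top; starts within 0.1 of 0. Positive: the top moves to castor -y. A sound wheel turns on and on with under 1 N at the rim; a faulty one either drags at once (over 8 N at the rim) or runs freely for some 13 deg either side of 0, then stops dead; neither passes 0.3.
- castor_b: The same castor, 107 mm tall; origin at the centre of the plate's underside, same axes. Plate 100 (x) x 80 (y) x 6 mm. Two fork cheeks, each 20 mm wide in y, outer faces 38 mm apart, end 10 mm beyond the axle; from there to 45 mm beyond the axle (z) the wheel is bare and its rim can be pinched across its 26 mm width.
- castor_c_axle (a point): Castor standing wheel-up in a pocket, all three look alike. Point: middle of the wheel's axle, 62 mm from the plate's underside. z: away from the plate (square to the slope, 30 deg off vertical towards the robot); x: along the axle, up the slope; y: across the slope. Wheel 90 mm diameter, 26 mm wide, grey hub, rubber tread; loose castor, about 0.5 kg, lifts out along z.
- castor_c_wheel (a joint): Turn of its wheel, rad, signed, counts whole turns. At 0 the raised rib across the tread (22 x 9 mm, 4.5 mm high) is at the top; starts within 0.1 of 0. Positive: the top moves to castor -y. A sound wheel turns on and on with under 1 N at the rim; a faulty one either drags at once (over 8 N at the rim) or runs freely for some 13 deg either side of 0, then stops dead; neither passes 0.3.
- castor_c: The same castor, 107 mm tall; origin at the centre of the plate's underside, same axes. Plate 100 (x) x 80 (y) x 6 mm. Two fork cheeks, each 20 mm wide in y, outer faces 38 mm apart, end 10 mm beyond the axle; from there to 45 mm beyond the axle (z) the wheel is bare and its rim can be pinched across its 26 mm width.
- board: Fixed plywood fitting board, about 160 (x) x 370 (y) mm; origin on the table under its middle. Its slope rises at 30 deg towards its +x, the middle 72 mm above the table. Three pockets in a row at y = -115, 0, 115 mm, each 106 x 86 mm, 12 mm deep, walls 7 mm. Which castor stands in which pocket varies.
- tub: Fixed open grey plastic scrap tub, 280 (x) x 190 (y) x 70 mm high, walls and floor 6 mm; origin at the centre of its underside. Room for two castors standing side by side along x.
- wrench: Loose steel wrench 160 mm long lying near the board; not to be disturbed. Origin under its middle.
- tin: Loose screw tin, 60 mm diameter, 55 mm high, near the board; not to be disturbed. Origin at the centre of its underside.
- spray: Loose white spray can, 52 mm diameter, 150 mm high, beyond the work; not to be disturbed. Origin at the centre of its underside.
- driver: Loose screwdriver 190 mm long, on the robot's side of the tub; not to be disturbed. Origin under its middle.

How it is judged (in metres and radians):
At the end, for the whole second after the job is handed in: Each castor that drags or catches is at rest in the tub (axle within its walls, under 110 mm above its underside). Each castor that runs freely is at rest in its own pocket (within 12 mm and about 6 deg of how it stood), its wheel turned over 0.4 rad (23 deg) from 0 (((x of castor_a_axle in the frame of tub between -0.13 and 0.13 m and y of castor_a_axle in the frame of tub between -0.088 and 0.088 m and z of castor_a_axle in the frame of tub below 0.11 m and linear speed of castor_a below 0.03 m/s) or (distance of castor_a_axle from where it was at the start of the episode below 0.012 m and angle between the z axis of castor_a_axle and the z axis of board, either way round between 0.42 and 0.63 rad and (value of joint castor_a_wheel above 0.4 rad or value of joint castor_a_wheel below -0.4 rad) and linear speed of castor_a below 0.03 m/s)) and ((x of castor_b_axle in the frame of tub between -0.13 and 0.13 m and y of castor_b_axle in the frame of tub between -0.088 and 0.088 m and z of castor_b_axle in the frame of tub below 0.11 m and linear speed of castor_b below 0.03 m/s) or (distance of castor_b_axle from where it was at the start of the episode below 0.012 m and angle between the z axis of castor_b_axle and the z axis of board, either way round between 0.42 and 0.63 rad and (value of joint castor_b_wheel above 0.4 rad or value of joint castor_b_wheel below -0.4 rad) and linear speed of castor_b below 0.03 m/s)) and ((x of castor_c_axle in the frame of tub between -0.13 and 0.13 m and y of castor_c_axle in the frame of tub between -0.088 and 0.088 m and z of castor_c_axle in the frame of tub below 0.11 m and linear speed of castor_c below 0.03 m/s) or (distance of castor_c_axle from where it was at the start of the episode below 0.012 m and angle between the z axis of castor_c_axle and the z axis of board, either way round between 0.42 and 0.63 rad and (value of joint castor_c_wheel above 0.4 rad or value of joint castor_c_wheel below -0.4 rad) and linear speed of castor_c below 0.03 m/s)) and ((distance of castor_a_axle from where it was at the start of the episode below 0.012 m and angle between the z axis of castor_a_axle and the z axis of board, either way round between 0.42 and 0.63 rad and (value of joint castor_a_wheel above 0.4 rad or value of joint castor_a_wheel below -0.4 rad) and linear speed of castor_a below 0.03 m/s) or (distance of castor_b_axle from where it was at the start of the episode below 0.012 m and angle between the z axis of castor_b_axle and the z axis of board, either way round between 0.42 and 0.63 rad and (value of joint castor_b_wheel above 0.4 rad or value of joint castor_b_wheel below -0.4 rad) and linear speed of castor_b below 0.03 m/s) or (distance of castor_c_axle from where it was at the start of the episode below 0.012 m and angle between the z axis of castor_c_axle and the z axis of board, either way round between 0.42 and 0.63 rad and (value of joint castor_c_wheel above 0.4 rad or value of joint castor_c_wheel below -0.4 rad) and linear speed of castor_c below 0.03 m/s))); the robot touches nothing.
It fails at once if the wrench was moved more than 30 mm (distance of wrench from where it was at the start of the episode above 0.03 m).
It fails at once if the tin was moved more than 30 mm (distance of tin from where it was at the start of the episode above 0.03 m).
It fails at once if the spray can was moved more than 30 mm (distance of spray from where it was at the start of the episode above 0.03 m).
It fails at once if the screwdriver was moved more than 30 mm (distance of driver from where it was at the start of the episode above 0.03 m).
It also fails if it takes over 72 s, if anything falls off the work surface, if the arm or the gripper's body presses on something with over 40 N, if the wrist force passes 120 N, or if a joint passes its speed limit or range.

## Robot

A 6-joint arm with a two-finger parallel gripper is mounted at the origin on the work surface. World frame = base frame: x ahead of the robot, y to its left, z up, the work surface at z = 0. Lengths are in mm, angles in rad, forces in N, time in s.
With the tool pointing down it reaches from about 300 to 775 mm from the base axis. Payload 14.6 kg.
Tool frame: the origin (TCP) lies on the centre line of the jaws, within the pads' length; the fingertips stand 19 mm ahead of it and the grasp point (between the pads) is the TCP (bot.tip_reach is the distance from the TCP to the fingertips, in mm); y points along the fingers, x is the direction in which the jaws open and shut, and the axes are right-handed (so a half turn about y gives the same grasp; the last joint's range is limited). The gripper opens to 85 mm and grips with 20 to 120 N. Pads are 22 mm wide; open, the fingers measure 114 mm over their backs; the gripper's body (76 mm by 85 mm) begins 54 mm behind the grasp point. The pads swing forward as they close: fully open they stand 13 mm farther back than shut.
Start: joints at [1.188, 0.3, 1.521, -0, 1.321, -0.067], TCP at [170.815, 522.792, 250.281] pointing down, gripper open.
Joint ranges: [-3.03, 3.03], [-0.79, 2.21], [0.23, 2.52], [-1.04, 4.18], [0, 3.07], [-2.55, 2.55]. Speed limits (rad/s): [2.22, 2.22, 2.57, 3.14, 3.14, 3.14].

## Interface

Orientations are given as a unit quaternion [w, x, y, z].
In Python, from rig import bot gives the robot as it stands. Calls block until the motion is done:
- bot.move_to(position, orientation): joint-space move of the TCP to a pose.
- bot.servo_line(position, attitude=None, speed=150, until_force=None): straight line of the TCP; attitude=None keeps the orientation; speed is the mean speed in mm/s. With until_force (N) it stops when the force on the tool has changed by that much, and returns True; else False.
- bot.move_joints(angles): joint-space move.
- bot.move_gripper(opening, grip_force=None): finger opening in mm; grip_force is the grip in N (None keeps the last); returns when the fingers have stopped.
- bot.dwell(seconds).
- bot.ik(position, orientation): joint angles nearest the present ones, or None.
- bot.read_state(): the state.
- bot.read_camera(name): name is "scene" or "side" or "wrist"; returns a dict with "image" (480x640x3 uint8, blue, green, red), "depth" (480x640 float32, mm along the optical axis (not along the pixel's ray), 0 where there is no reading), "fovy" (degrees; the focal length in pixels is half the picture's height over the tangent of half this angle, whatever the lens; pixels are square), "cx", "cy" (the principal point, pixels), "eye" and "attitude" of the camera in the world; the wrist camera has in their place "mount" (4x4, takes a point from camera to tool coordinates, whose origin is the TCP and whose axes are the tool frame's). Camera axes: x right, y down, z forward; pixel columns grow to the right and rows downward; lengths in mm; the calibration is good to about 2 mm. A picture is of the moment at which its call begins: read the wrist's pose just before it.
A pose or a line that the arm cannot do raises bot.MotionError and nothing moves.
- bot.finish_job(): hands the job in, once; it reports no verdict.
The state is a dict: "clock": time; "joint_positions": joint angles; "qvel": joint speeds; "effort": joint torques, N m; "ee_pos": TCP position; "tool_rot": TCP orientation; "ft_force": force on the tool from outside, world axes, zero at the start; "moment": the same for the moment, N m; "grip_width": finger opening in mm.
Only numpy, scipy, OpenCV 4.12 (cv2) and the standard library are available. Lean on these libraries where they do the work, as an engineer would, in place of code of your own. Each camera call takes 0.05 s, during which the arm holds its last target. There are 200 camera calls.

## Working session

There is one attempt and no reset: what is moved stays moved. The work goes in short steps, each a Python script; the robot and the scene stay as the last script left them, time stands still between calls to the robot, and variables do not carry over. Pictures are saved under pics/ and viewed, about 8 in all and at most 12, crops included, and the job is handed in when it is done.

```bash
mkdir -p pics; ls; cat > h.py <<'E'
import numpy as np, cv2
from scipy.spatial.transform import Rotation as R
from rig import bot
def q2R(q): return R.from_quat([q[1],q[2],q[3],q[0]]).as_matrix()
def R2q(M):
    a=R.from_matrix(M).as_quat(); return [float(a[3]),*map(float,a[:3])]
def cam(name):
    s=bot.read_state(); c=bot.read_camera(name)
    f=240/np.tan(np.radians(c['fovy'])/2)
    if 'mount' in c:
        M=np.array(c['mount']); T=np.eye(4); T[:3,:3]=q2R(s['tool_rot']); T[:3,3]=s['ee_pos']
        W=T@M; c['Rm'],c['o']=W[:3,:3],W[:3,3]
    else: c['Rm'],c['o']=q2R(c['attitude']),np.array(c['eye'],float)
    v,u=np.mgrid[:480,:640]; d=c['depth'].astype(float)
    P=np.stack([(u-c['cx'])/f*d,(v-c['cy'])/f*d,d],-1)
    c['P']=P@c['Rm'].T+c['o']; c['P'][d==0]=np.nan; c['f']=f
    return c
def st():
    s=bot.read_state(); return s
E
python3 - <<'E'
from h import *
for n in ('scene','side'):
    c=cam(n); cv2.imwrite(f'pics/{n}0.png',c['image']); np.savez(f'{n}0.npz',P=c['P'],im=c['image'])
    print(n,c['eye'],c['attitude'],c['fovy'],c['cx'],c['cy'],(c['depth']>0).mean())
s=st();print(s['clock'],s['tool_rot'],s['ft_force'],s['grip_width'])
print(cam('wrist')['mount'])
E
```

```text
pics
scene [1055.40587112 -355.0917587  1104.28665504] [-0.23762124  0.84086266  0.47043582 -0.12319201] 46.97630724935743 333.0946175610538 237.5490977479294 0.9956575520833333
side [ 225.80749163  637.13213679 1000.19570303] [ 0.07802243 -0.24293666  0.91023775 -0.32613115] 42.568121470615154 321.11166416153895 242.3975537372824 0.9959375
0.1 [-0.57218835  0.57262423  0.41485323 -0.41545008] [-1.32465698 -0.21137276 -0.03001868] 85.46742003212977
[[ 9.99999786e-01  6.23919717e-04 -1.97459225e-04 -2.16289502e-01]
 [ 3.61017216e-04 -2.74283195e-01  9.61648896e-01 -1.23894669e+02]
 [ 5.45831959e-04 -9.61648761e-01 -2.74283361e-01  6.92673437e+01]
 [ 0.00000000e+00  0.00000000e+00  0.00000000e+00  1.00000000e+00]]
```

View pics/scene0.png

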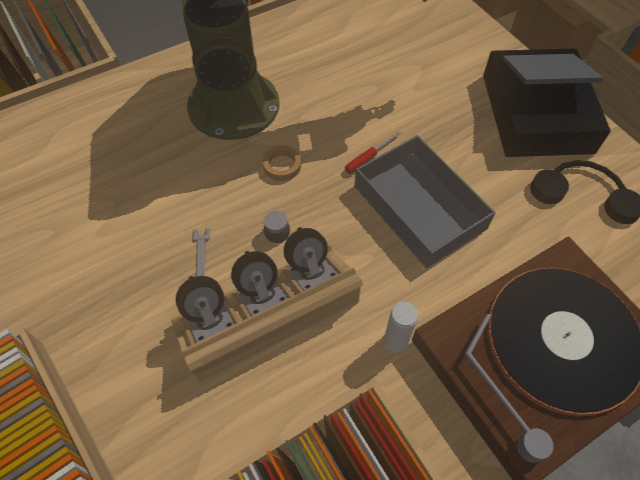

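View pics/side0.png

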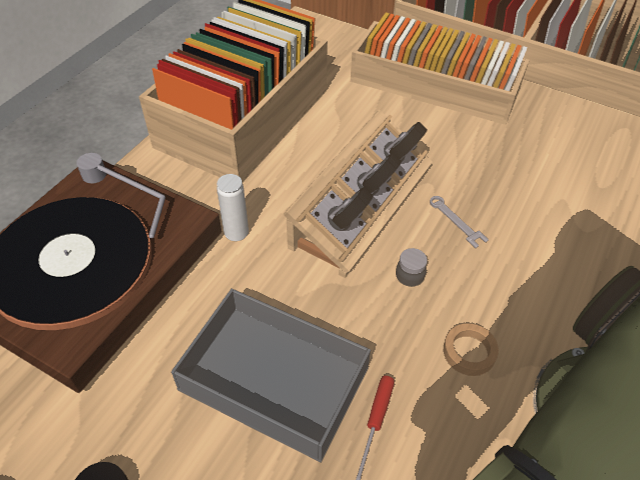

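```bash
python3 - <<'E'
from h import *
d=np.load('scene0.npz');P=d['P'];im=d['im']
hsv=cv2.cvtColor(im,cv2.COLOR_BGR2HSV)
for px in [(200,298),(255,274),(306,250),(425,195),(277,225),(402,320),(200,255)]:
    print(px,P[px[1],px[0]].round(0),hsv[px[1],px[0]])
# wheel faces: points above
box=np.zeros(im.shape[:2],bool);box[215:335,165:345]=True
dark=(hsv[...,2]<75)&box&(P[...,2]>80)
n,l,s,c=cv2.connectedComponentsWithStats(dark.astype(np.uint8))
for i in range(1,n):
    if s[i,4]>150:
        Q=P[l==i]; print(i,s[i],c[i].round(),Q.min(0).round(),Q.max(0).round())
# side cam: tub & board
d=np.load('side0.npz');P2=d['P'];im2=d['im'];h2=cv2.cvtColor(im2,cv2.COLOR_BGR2HSV)
for px in [(390,125),(425,160),(295,222),(345,268),(335,205),(360,172),(412,255),(230,185),(460,220),(382,395),(275,360)]:
    print('side',px,P2[px[1],px[0]].round(0),h2[px[1],px[0]])
# tub rim: grey pixels z 66..74
for nm,p,h in (('scene',P,hsv),('side',P2,h2)):
    g=(h[...,1]<60)&(abs(p[...,2]-70)<5)
    n,l,s,c=cv2.connectedComponentsWithStats(cv2.dilate(g.astype(np.uint8),np.ones((3,3))))
    i=1+np.argmax(s[1:,4]);Q=p[(l==i)&g][:,:2].astype(np.float32);print(nm,s[i],len(Q),cv2.minAreaRect(Q),np.median(p[(l==i)&g][:,2]))
E
```

```text
(200, 298) [ 554. -323.  141.] [11 22 91]
(255, 274) [ 563. -210.  141.] [  4  20 103]
(306, 250) [566. -97. 137.] [ 8 21 98]
(425, 195) [517. 264.   8.] [15  5 96]
(277, 225) [435. -98.  56.] [  4  17 122]
(402, 320) [794. -24. 152.] [ 30   8 158]
(200, 255) [ 386. -274.    7.] [  7  19 124]
1 [284 228  43  52 926] [303. 250.] [ 525. -139.   80.] [609. -53. 175.]
3 [ 232  251   46   53 1167] [254. 274.] [ 521. -253.   80.] [ 603. -167.  173.]
20 [ 176  276   49   54 1106] [199. 299.] [ 514. -367.   80.] [ 597. -281.  177.]
side (390, 125) [ 607. -376.  105.] [ 16 103 188]
side (425, 160) [ 514. -381.   38.] [ 16  93 205]
side (295, 222) [646. -31.  95.] [ 16  94 177]
side (345, 268) [529. -26.  30.] [ 16  94 192]
side (335, 205) [ 604. -116.   87.] [  0  12 164]
side (360, 172) [ 601. -221.   92.] [  0  11 157]
side (412, 255) [ 423. -101.   57.] [177  16 158]
side (230, 185) [777.  -8. 149.] [ 30   4 199]
side (460, 220) [ 384. -282.    5.] [  0  13 158]
side (382, 395) [349. 177.  25.] [  3 177 170]
side (275, 360) [548. 203.   5.] [120   5 112]
scene [ 355  134  141  122 2072] 1039 ((535.055908203125, 234.98841857910156), (282.0841979980469, 193.65750122070312), 2.7429025173187256) 69.33008970361902
side [ 171  288  201  161 3582] 2149 ((531.4497680664062, 234.0146484375), (281.0395812988281, 192.4507293701172), 2.845426559448242) 69.97606266556852
```

```bash
python3 - <<'E'
from h import *
d=np.load('scene0.npz');P=d['P'];im=d['im']
hsv=cv2.cvtColor(im,cv2.COLOR_BGR2HSV)
box=np.zeros(im.shape[:2],bool);box[215:335,165:345]=True
dark=(hsv[...,2]<75)&box&(P[...,2]>80)
n,l,s,c=cv2.connectedComponentsWithStats(dark.astype(np.uint8))
from scipy.optimize import least_squares
d2=np.load('side0.npz');P2=d2['P']
fits=[]
for i in (1,3,20):
    Q=P[l==i]
    # RANSAC-ish plane
    rng=np.random.default_rng(0);best=None
    for _ in range(400):
        a=Q[rng.choice(len(Q),3,False)];nn=np.cross(a[1]-a[0],a[2]-a[0]);L=np.linalg.norm(nn)
        if L<200: continue
        nn/=L;k=abs((Q-a[0])@nn)<1.2
        if best is None or k.sum()>best.sum(): best=k
    S=Q[best];m=S.mean(0);nn=np.linalg.svd(S-m)[2][2];nn*=np.sign(nn[0])
    print(i,len(Q),len(S),'n',nn.round(3),'tilt',np.degrees(np.arcsin(nn[2])).round(1),'yaw',np.degrees(np.arctan2(nn[1],nn[0])).round(1))
    e1=np.cross([0,0,1],nn);e1/=np.linalg.norm(e1);e2=np.cross(nn,e1)
    uv=np.c_[(S-m)@e1,(S-m)@e2].astype(np.float32)
    # outer edge: per angle max radius on upper part
    cc,r=cv2.minEnclosingCircle(uv)
    C=np.zeros(2)
    # per-angle outer boundary, fixed radius 45, upper half only
    th=np.arctan2(uv[:,1],uv[:,0]);rr=np.hypot(*uv.T)
    E=[]
    for t in np.arange(-0.5,3.65,0.15):
        k=abs(np.angle(np.exp(1j*(th-t))))<.075
        if k.any(): E.append(uv[k][rr[k].argmax()])
    E=np.array(E)
    f=least_squares(lambda x:np.hypot(*(E-x).T)-45,[0,0],loss='soft_l1')
    Cf=m+f.x[0]*e1+f.x[1]*e2; A=Cf-13*nn
    f3=least_squares(lambda x:np.hypot(*(E-x[:2]).T)-x[2],[0,0,45],loss='soft_l1')
    print('  encl r',r,'freefit r',f3.x[2].round(1),(f3.x-np.r_[f.x,45]).round(1),'resid',np.abs(f.fun).max().round(1),'axle',A.round(1));fits.append(A)
fits=np.array(fits);v=fits[0]-fits[2];print('row',np.linalg.norm(v),'yaw',np.degrees(np.arctan2(-v[0],v[1])),v[2])
print(fits[0]-fits[1],fits[1]-fits[2])
E
```

```text
1 926 311 n [ 0.854 -0.053  0.517] tilt 31.1 yaw -3.5
  encl r 54.44233703613281 freefit r 42.5 [-0.5  3.  -2.5] resid 5.9 axle [557.9 -94.9 123.7]
3 1167 426 n [ 0.865 -0.045  0.5  ] tilt 30.0 yaw -3.0
  encl r 53.61155700683594 freefit r 43.0 [-0.1  2.2 -2. ] resid 5.2 axle [ 552.3 -208.9  123.9]
20 1106 403 n [ 0.859 -0.046  0.51 ] tilt 30.7 yaw -3.1
  encl r 55.064788818359375 freefit r 43.0 [-0.   2.5 -2. ] resid 5.5 axle [ 546.2 -323.3  124. ]
row 228.64675849749915 yaw -2.9219246077792254 -0.31213877294436543
[  5.58134339 113.99071226  -0.15973536] [  6.0739378  114.35857537  -0.15240342]
```

```bash
cat >> h.py <<'E'
YAW=np.radians(-2.95); c_,s_=np.cos(YAW),np.sin(YAW)
RC=R.from_euler('z',YAW).as_matrix()@R.from_euler('y',-30,degrees=True).as_matrix()  # castor axes
MID=np.array([552.1,-209.0,124.9]); 
AX=[MID+115*k*RC[:,1] for k in (1,0,-1)]   # 0: nearest the tub
TUB=np.array([533.,234.5,0.]); TY=np.radians(2.8)
G=36
def pose(i,phi,sg=1,up=0.,off=0.):
    M=RC@R.from_euler('x',phi).as_matrix()
    p=AX[i]+M[:,2]*(G+up)+RC[:,0]*off
    return list(map(float,p)),R2q(np.c_[sg*M[:,0],-M[:,2],np.cross(sg*M[:,0],-M[:,2])])
def tubpose(k,h,sg=1):
    M=R.from_euler('z',TY).as_matrix()
    p=TUB+M[:,0]*k*66+[0,0,6+62+G+h]
    return list(map(float,p)),R2q(np.c_[sg*M[:,0],-M[:,2],np.cross(sg*M[:,0],-M[:,2])])
def load(i):
    s=bot.read_state();F=np.array(s['ft_force']);M=np.array(s['moment'])
    arm=(np.array(s['ee_pos'])-AX[i])/1000
    return s['clock'],(RC.T@F).round(2),(RC.T@M).round(3),round(float(RC[:,0]@(M+np.cross(arm,F))),3),round(s['grip_width'],1)
E
python3 - <<'E'
from h import *
print(RC.round(3),np.round(AX,1))
for sg in (1,-1):
    for i in range(3):
        for phi,up in ((-.32,0),(-.32,90),(.34,0),(0,150)):
            q=bot.ik(*pose(i,phi,sg,up)); print(sg,i,phi,up,None if q is None else np.round(q,2))
    for k in (1,-1): 
        for h in (2,150):
            q=bot.ik(*tubpose(k,h,sg)); print('tub',sg,k,h,None if q is None else np.round(q,2))
E
```

```text
[[ 0.865  0.051 -0.499]
 [-0.045  0.999  0.026]
 [ 0.5    0.     0.866]] [[ 558.   -94.2  124.9]
 [ 552.1 -209.   124.9]
 [ 546.2 -323.8  124.9]]
1 0 -0.32 0 [-0.1   0.23  1.96 -0.65  0.5   0.55]
1 0 -0.32 90 [-0.03  0.03  1.99 -0.54  0.68  0.46]
1 0 0.34 0 [-0.47  0.29  1.89  0.78  0.78 -1.03]
1 0 0 150 [-0.33 -0.14  1.98  0.2   0.8  -0.38]
1 1 -0.32 0 [-0.35  0.25  1.94 -0.42  0.4   0.13]
1 1 -0.32 90 [-0.32  0.03  1.99 -0.34  0.57  0.06]
1 1 0.34 0 [-0.67  0.38  1.76  0.75  0.93 -1.15]
1 1 0 150 [-0.61 -0.05  1.9   0.36  0.87 -0.73]
1 2 -0.32 0 [-0.58  0.33  1.83 -0.09  0.38 -0.37]
1 2 -0.32 90 [-0.57  0.11  1.9  -0.07  0.52 -0.38]
1 2 0.34 0 [-0.83  0.51  1.56  0.71  1.07 -1.22]
1 2 0 150 [-0.82  0.1   1.75  0.44  0.95 -0.97]
tub 1 1 2 [ 0.32  0.65  1.36 -0.    1.13  0.27]
tub 1 1 150 [ 0.32  0.51  1.22 -0.    1.41  0.27]
tub 1 -1 2 [ 0.39  0.41  1.74 -0.    0.99  0.34]
tub 1 -1 150 [ 0.39  0.23  1.6  -0.    1.31  0.34]
-1 0 -0.32 0 None
-1 0 -0.32 90 None
-1 0 0.34 0 [-0.47  0.29  1.89  0.78  0.78  2.12]
-1 0 0 150 None
-1 1 -0.32 0 None
-1 1 -0.32 90 None
-1 1 0.34 0 [-0.67  0.38  1.76  0.75  0.93  1.99]
-1 1 0 150 [-0.61 -0.05  1.9   0.36  0.87  2.41]
-1 2 -0.32 0 None
-1 2 -0.32 90 None
-1 2 0.34 0 [-0.83  0.51  1.56  0.71  1.07  1.92]
-1 2 0 150 [-0.82  0.1   1.75  0.44  0.95  2.17]
tub -1 1 2 None
tub -1 1 150 None
tub -1 -1 2 None
tub -1 -1 150 None
```

```bash
cat >> h.py <<'E'
def look(i,name=None):
    c=cam('wrist'); L=(c['P']-AX[i])@RC
    k=(abs(L[...,1])<25)&(abs(L[...,0])<30)&(L[...,2]>36)&(L[...,2]<60)
    if name: cv2.imwrite(f'pics/{name}.png',c['image'])
    if k.sum()<30: return print('few points',k.sum())
    Q=L[k]; print('wheel top: n',len(Q),'x 3..97%',np.percentile(Q[:,0],[3,97]).round(1),'z 50,90,99%',np.percentile(Q[:,2],[50,90,99]).round(1))
    rib=Q[Q[:,2]>np.percentile(Q[:,2],50)+2.5]
    if len(rib): print('high pts y,z,n',np.median(rib,0).round(1),len(rib))
E
python3 - <<'E'
from h import *
bot.move_to(*pose(0,-.32,1,90)); look(0,'w0'); print(load(0))
E
```

```text
wheel top: n 2565 x 3..97% [-12.8  11.3] z 50,90,99% [43.  49.4 50.4]
high pts y,z,n [-0.7  2.8 49.3] 546
(2.5583, array([-0.17,  0.3 ,  0.08]), array([ 0.118,  0.236, -0.089]), 0.085, 85.4)
```

View pics/w0.png

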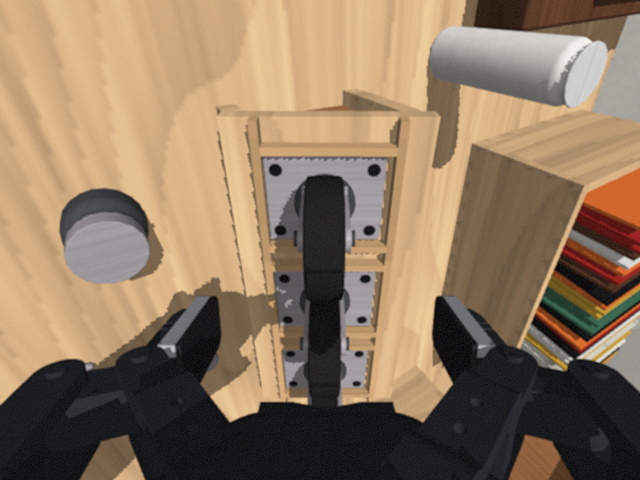

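The wheel (column ~323) is centred between the open fingers (~220 and ~433), and the rib is about 49.4 mm from the axle, as it should be. Next I descend, pinch and turn.

```bash
cat >> h.py <<'E'
def pinch(i,phi,off=-.7):
    bot.servo_line(*pose(i,phi,1,0,off),speed=120); print('down',load(i))
    bot.move_gripper(20,20); print('grip',load(i))
def turn(i,phis,off=-.7,stop=0.3):
    b=load(i)[3]
    for p in phis:
        bot.servo_line(*pose(i,p,1,0,off),speed=25); l=load(i); print(round(p,2),l)
        if abs(l[3]-b)>stop or np.abs(l[1]).max()>15: print('STOP'); return p
    return phis[-1]
E
python3 - <<'E'
from h import *
pinch(0,-.32); turn(0,np.linspace(-.25,.0,5))
E
```

```text
down (3.4583, array([-0.61,  0.25, -0.5 ]), array([ 0.077,  0.229, -0.11 ]), 0.063, 85.3)
grip (4.0333, array([-3.23,  0.97,  4.36]), array([ 0.074,  0.562, -0.268]), 0.09, 25.4)
-0.25 (4.3417, array([-3.78, -0.68,  2.68]), array([-0.101,  0.758, -0.219]), -0.055, 25.5)
-0.19 (4.65, array([-2.77,  0.  ,  4.08]), array([-0.203,  0.848, -0.139]), -0.176, 25.5)
-0.12 (4.9667, array([-3.71, -0.77,  4.66]), array([-0.059,  0.755, -0.06 ]), -0.01, 25.5)
-0.06 (5.2833, array([-4.28,  1.36,  6.74]), array([ 0.063,  0.732, -0.041]), 0.03, 25.8)
0.0 (5.5833, array([-2.37,  2.68,  8.45]), array([0.462, 0.676, 0.05 ]), 0.367, 25.6)
```

```bash
cat >> h.py <<'E'
def avg(i,n=8):
    A=[]
    for _ in range(n):
        bot.dwell(.02); l=load(i); A.append(np.r_[l[1],l[2],l[3]])
    return np.mean(A,0).round(2)
E
python3 - <<'E'
from h import *
print(avg(0))
for p in (.08,.16): bot.servo_line(*pose(0,p,1,0,-.7),speed=25); print(p,avg(0))
c=cam('side');cv2.imwrite('pics/s1.png',cv2.resize(c['image'][100:290,260:460],None,fx=3,fy=3))
c=cam('scene');L=(c['P']-AX[0])@RC
# plate tilt: plate points at z_c=-56
k=(abs(L[...,2]+56)<15)&(abs(L[...,1])<40)&(L[...,0]>20)&(L[...,0]<48)
Q=L[k];A=np.c_[Q[:,:2],np.ones(len(Q))];print(len(Q),np.linalg.lstsq(A,Q[:,2],rcond=None)[0])
for i in (1,2):
    L=(c['P']-AX[i])@RC
    k=(abs(L[...,2]+56)<15)&(abs(L[...,1])<36)&(L[...,0]>20)&(L[...,0]<46)
    Q=L[k];A=np.c_[Q[:,:2],np.ones(len(Q))];print(i,len(Q),np.linalg.lstsq(A,Q[:,2],rcond=None)[0])
E
```

```text
[-3.4   1.14  9.44  0.23  0.74  0.02  0.19]
0.08 [-2.9   1.16 10.18  0.3   0.66  0.05  0.23]
0.16 [-0.74  1.06  9.17  0.43  0.37  0.12  0.34]
339 [-1.24708051e-01  1.35744742e-02 -5.16493035e+01]
1 310 [-7.00041183e-02  5.25483468e-03 -5.37113381e+01]
2 337 [-1.00462014e-01 -9.46190939e-04 -5.29861109e+01]
```

View pics/s1.png

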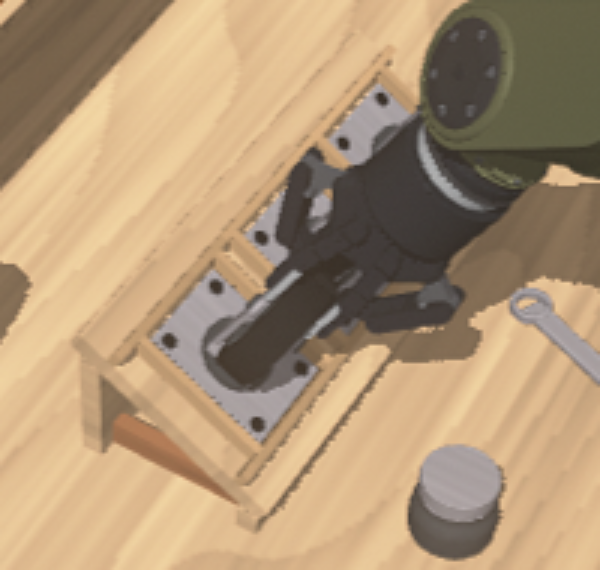

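```bash
python3 - <<'E'
from h import *
bot.servo_line(*pose(0,.3,1,0,-.7),speed=25); print(avg(0))
bot.move_gripper(85); print(avg(0))
bot.servo_line(*pose(0,.3,1,90,-.7),speed=150); print(avg(0)); look(0,'w1')
E
```

```text
[ 0.94 -0.77  5.13  0.02  0.12  0.05 -0.01]
[ 0.2  -0.12 -0.44 -0.11  0.24  0.07 -0.1 ]
[-0.32 -0.09 -0.17 -0.11  0.22  0.08 -0.1 ]
wheel top: n 3420 x 3..97% [-13.   11.1] z 50,90,99% [43.1 45.  45.8]
high pts y,z,n [ 0.2 -2.4 45.8] 90
```

View pics/w1.png

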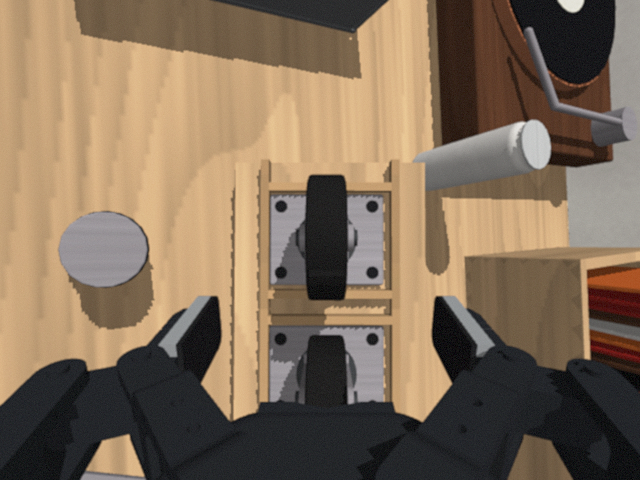

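```bash
cat >> h.py <<'E'
def rib(i,cn='wrist'):
    c=cam(cn); L=(c['P']-AX[i])@RC; r=np.hypot(L[...,1],L[...,2]); a=np.arctan2(-L[...,1],L[...,2])
    k=(abs(L[...,0])<10)&(r>46.8)&(r<52)&(L[...,2]>-5)
    kk=(abs(L[...,0])<10)&(abs(r-45)<2)&(L[...,2]>-5)
    print('rib',i,cn,'n',k.sum(),'angle',np.percentile(a[k],[10,50,90]).round(2) if k.any() else None,'tread r',np.median(r[kk]).round(1) if kk.any() else None,'seen',np.percentile(a[kk],[2,98]).round(2) if kk.any() else None)
E
python3 - <<'E'
from h import *
for i in (0,1,2): rib(i,'wrist'); rib(i,'side')
bot.move_to(*pose(1,-.32,1,90,-.7)); look(1); rib(1); rib(0); print(avg(1))
E
```

```text
rib 0 wrist n 476 angle [0.5  0.56 0.65] tread r 44.8 seen [-1.08  1.15]
rib 0 side n 149 angle [-0.85 -0.14  0.52] tread r 45.5 seen [-1.62  0.45]
rib 1 wrist n 1 angle [-0.51 -0.51 -0.51] tread r 43.8 seen [-1.42 -0.29]
rib 1 side n 123 angle [-0.88 -0.15  0.41] tread r 45.3 seen [-1.58  0.51]
rib 2 wrist n 0 angle None tread r None seen None
rib 2 side n 19 angle [-1.33 -1.13 -0.94] tread r 44.6 seen [-1.64 -0.93]
wheel top: n 2575 x 3..97% [-12.8  11. ] z 50,90,99% [43.1 49.6 50.5]
high pts y,z,n [-1.2  2.4 49.5] 545
rib 1 wrist n 473 angle [-0.11 -0.04  0.05] tread r 44.2 seen [-1.5   0.58]
rib 0 wrist n 725 angle [0.49 0.54 0.65] tread r 44.9 seen [-0.63  0.98]
[-0.02 -0.13  0.21  0.12  0.23 -0.08  0.14]
```

```bash
cat >> h.py <<'E'
def trial(i):
    bot.servo_line(*pose(i,-.32,1,0,-.7),speed=150); bot.move_gripper(20,20); b=avg(i,4); print('b',b)
    for p in np.linspace(-.2,.34,6):
        bot.servo_line(*pose(i,p,1,0,-.7),speed=35); l=avg(i,4); print(round(p,2),l)
        if abs(l[-1]-b[-1])>1.2 or np.abs(l[:3]).max()>25: print('STOP'); break
    bot.move_gripper(85)
    bot.servo_line(*pose(i,p,1,90,-.7),speed=150); look(i,f't{i}'); rib(i); print('clock',load(i)[0])
E
python3 -c "
from h import *
trial(1)"
```

```text
b [-3.46  1.5   5.7   0.11  0.56 -0.22  0.12]
-0.2 [-4.91 -1.72  5.08 -0.46  0.89 -0.2  -0.36]
-0.09 [-3.81 -1.3   5.92 -0.26  0.73 -0.05 -0.19]
0.02 [-2.5   4.88  9.36  0.74  0.53  0.02  0.56]
0.12 [-3.33  9.87 17.9   1.96  0.71  0.07  1.54]
STOP
wheel top: n 3294 x 3..97% [-13.   11.2] z 50,90,99% [43.4 48.7 50.1]
high pts y,z,n [ -0.9 -10.   48.8] 619
rib 1 wrist n 995 angle [0.15 0.3  0.94] tread r 44.7 seen [-0.77  0.79]
clock 15.0167
```

```bash
cat >> h.py <<'E'
def scrap(i,k):
    bot.move_to(*pose(i,0,1,60,-.7)); bot.servo_line(*pose(i,0,1,-2,-.7),speed=120)
    bot.move_gripper(15,70); print('grip',load(i))
    bot.servo_line(*pose(i,0,1,200,-.7),speed=120); print('lift',avg(i,4),load(i)[4])
    bot.move_to(*tubpose(k,200)); print('over',load(i)[4]); cv2.imwrite(f'pics/over{i}.png',bot.read_camera('side')['image'])
def drop(i,k):
    bot.servo_line(*tubpose(k,12),speed=150)
    hit=bot.servo_line(*tubpose(k,-6),speed=25,until_force=6); s=bot.read_state(); print('hit',hit,np.round(s['ee_pos'],1))
    bot.move_gripper(85); bot.servo_line(*tubpose(k,150),speed=200); print(load(i)[0])
E
python3 - <<'E'
from h import *
for i in (1,2): print(bot.ik(*pose(i,0,1,200)) is None, bot.ik(*pose(i,0,1,60)) is None)
for k in (1,-1): print(bot.ik(*tubpose(k,200)) is None)
scrap(1,1)
E
```

```text
False False
False False
False
False
grip (16.5583, array([-5.02, -0.33,  5.64]), array([-0.02 ,  0.741,  0.03 ]), -0.009, 24.9)
lift [-2.66  0.08 -4.54 -0.    0.82  0.01 -0.02] 24.9
over 24.8
```

View pics/over1.png

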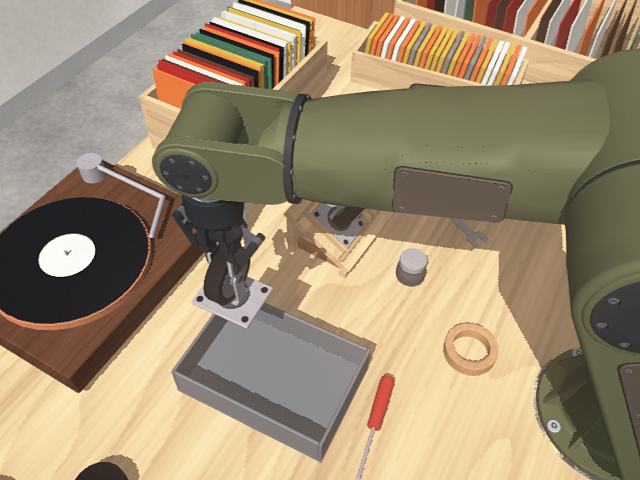

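The castor is held plate-down above the far end of the tub (plate at about (232,300)), and castor 0 is still in its pocket. I'll lower it.

```bash
python3 - <<'E'
from h import *
drop(1,1)
bot.move_to(*pose(2,-.32,1,110,-.7)); look(2); rib(2); rib(0)
trial(2)
E
```

```text
hit True [598.9 237.6 102.2]
23.7167
wheel top: n 2231 x 3..97% [-13.1  10.8] z 50,90,99% [43.2 49.6 50.7]
high pts y,z,n [-1.2  0.6 49.6] 472
rib 2 wrist n 399 angle [-0.07 -0.01  0.08] tread r 44.2 seen [-1.48  0.61]
rib 0 wrist n 0 angle None tread r None seen None
b [-3.87  1.12  5.22  0.07  0.63 -0.23  0.09]
-0.2 [-5.39  4.03  8.32  0.16  1.01 -0.22  0.08]
-0.09 [-2.65  2.04  3.8   0.12  0.55  0.    0.06]
0.02 [-3.12  7.29 10.84  1.2   0.74 -0.05  0.93]
0.12 [-5.270e+00  1.083e+01  1.947e+01  2.020e+00  1.150e+00 -1.000e-02
  1.550e+00]
STOP
wheel top: n 3215 x 3..97% [-12.9  10.7] z 50,90,99% [43.4 49.7 50.8]
high pts y,z,n [-0.8 -3.1 49.7] 607
rib 2 wrist n 1379 angle [0.02 0.48 0.92] tread r 44.7 seen [-0.57  0.58]
clock 30.3167
```

```bash
python3 - <<'E'
from h import *
scrap(2,-1)
E
```

```text
grip (31.8667, array([-4.39,  0.54,  5.3 ]), array([0.055, 0.65 , 0.048]), 0.037, 25.0)
lift [-2.95  0.08 -4.68  0.03  0.83 -0.03  0.01] 25.0
over 25.0
```

View pics/over2.png

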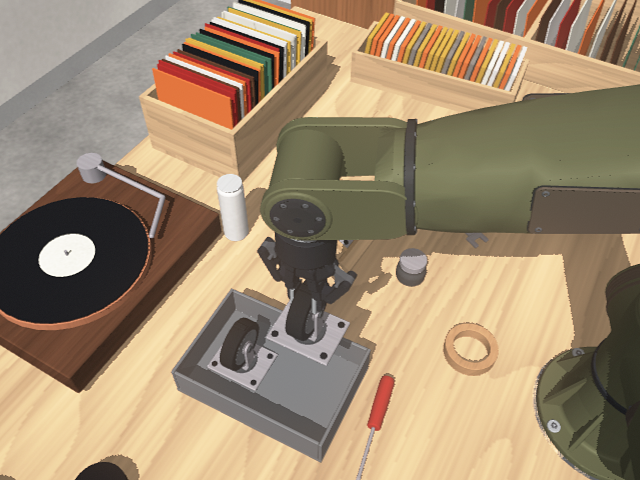

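The first castor stands in the tub at about (240,350), and the second is held plate-down over the near half. I'll lower it, then check everything from above.

```bash
python3 - <<'E'
from h import *
drop(2,-1)
bot.move_to(*pose(0,0.,1,130,-.7)); look(0); rib(0)
c=cam('side');cv2.imwrite('pics/end.png',c['image'])
h=cv2.cvtColor(c['image'],cv2.COLOR_BGR2HSV)
p=(c['P']-TUB)@R.from_euler('z',TY).as_matrix()
k=(h[...,2]<90)&(p[...,2]>75)&(p[...,2]<125)&(abs(p[...,0])<140)&(abs(p[...,1])<95)
for sg in (1,-1):
    Q=p[k&(sg*p[...,0]>0)]; print('tub wheel',np.median(Q,0).round(),Q.max(0).round(),len(Q))
c2=cam('scene');cv2.imwrite('pics/end2.png',c2['image'])
d=np.load('side0.npz')
for px in [(412,255),(230,185),(460,220),(382,395)]: print(px,(c['P']-d['P'])[px[1],px[0]].round(1))
E
```

```text
hit True [466.8 231.2 102. ]
39.3
wheel top: n 2438 x 3..97% [-12.7  11.1] z 50,90,99% [43.  45.1 46. ]
high pts y,z,n [-1.8 -0.9 45.8] 87
rib 0 wrist n 297 angle [0.5  0.54 0.65] tread r 44.6 seen [-1.36  0.52]
tub wheel [ 58.   9. 103.] [ 77.  43. 121.] 985
tub wheel [-72.   9. 105.] [-55.  43. 123.] 977
(412, 255) [ 0.5 -1.9 -2.4]
(230, 185) [-2.2  2.6  3.4]
(460, 220) [-0.3  1.6  1.8]
(382, 395) [ 0.2 -0.7 -1.6]
```

View pics/end2.png

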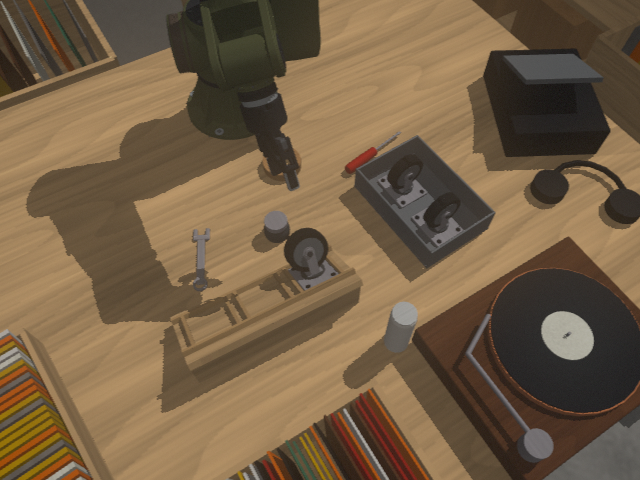

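Both rejects stand in the tub at (405,175) and (442,212). The good castor is seated at (306,250), and the wrench, tin, can and driver are in place. I'll hand it in.

```bash
python3 -c "
from h import *
print(load(0)); bot.finish_job()"
```

```text
(40.725, array([-1.03, -0.56, -0.14]), array([ 0.02 ,  0.29 , -0.016]), 0.113, 84.7)
the job is handed in; nothing more can be done
```

The job is handed in at 40.7 s: one castor ran freely and stays in its pocket, and the other two are in the scrap tub. I pinched each wheel at the rim and turned it about its axle.

| Castor | Result of turning | Where it is now |
|---|---|---|
| Nearest the tub | Turned freely; the rib now reads about 0.54–0.56 rad in three separate views (needed over 0.4) | Seated in its pocket |
| Middle | Stopped dead at about 0.2 rad, torque rose to about 1.5 Nm | Standing in the tub |
| Farthest from the tub | Barely moved, under about 0.1 rad, with the same torque rise | Standing in the tub |

**Last checks:**
- **Tub:** both rejects stand plate-down at about x = +60 and −70 mm, y within 10 mm of the tub's centre.
- **Loose things:** depth readings at the tin, spray can, wrench and screwdriver changed by less than 5 mm, which is within noise. They look unmoved in the picture.
- **Robot:** the gripper is clear and touching nothing.

**Disagreements:**
- The rib reading after turning each faulty wheel was blurred by other points on the wheel (medians 0.30 and 0.48 rad). I used the position of the raised points together with the torque rise instead.
- The first wheel briefly showed about 0.35 Nm while gripped. Its rib moving past 0.5 rad and staying there showed that it was sound.

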